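Unbolt the red parts case

TASK

On the garage bench stand a red and a blue steel parts case, each with a barrel bolt across the top of its hatch. Unbolt the red one: lift the bolt's black-knobbed handle up out of its notch, slide the bolt all the way back out of its keeper, and let go. Leave the blue case bolted.

Things in the scene. Friction and masses are not known exactly. Their poses are not given: they have to be found in the camera images.
- red_knob (a point): Centre of the black knob (cylinder 18 mm across, 22 mm long, lying along the bolt) on the red case's bolt handle, a 9 mm rod. It is 50 mm from the bolt's axis. Frame turns with the handle: y is level, along the bolt, the way the bolt is drawn (away from the keeper); x points from knob to bolt axis (handle down: level, from the overhanging knob back over the case).
- red_handle (a joint): Angle of the red case's handle about the bolt's axis, rad: 0 lying down in the notch (it may start up to 0.2), growing as the knob is lifted up and back over the case in an arc of 50 mm radius; 1.57 upright, stop at 1.6. It clears the notch's walls above about 0.8. Light, with enough friction to stay where it is left.
- red_bolt (a joint): How far the red case's bolt is drawn, m: 0 fully shot into its keeper (as it starts), 0.06 fully back at its stop. The notch in the dark guard plate (3 mm play) holds it while the handle is down. It slides with about 2 N and stays where it is left; the handle and knob travel with it.
- blue_bolt (a joint): How far the blue case's bolt is drawn, m: 0 shot (as it starts), 0.06 fully back. Both cases are alike and fixed to the bench: 180 x 270 mm, 70 mm tall, long along the bolt. The 12 mm bolt's axis is 92 mm above the bench, 25 mm behind the front edge, so a knob that is down overhangs by 25 mm. Besides the handle nothing on a case is higher than 104 mm.

How it is judged:
On the way:
1. the red case's handle is lifted out of its notch while the bolt is still shot (value of joint red_handle above 0.5 rad and value of joint red_bolt below 0.02 m), for 0.05 s.
At the end, for the whole second after the job is handed in: The red case's bolt is drawn at least 45 mm of its 60 mm, clear of its keeper, and at rest; the blue case's bolt is still shot, drawn less than 10 mm (value of joint red_bolt above 0.045 m and velocity of joint red_bolt between -0.01 and 0.01 m/s and value of joint blue_bolt below 0.01 m); the robot touches nothing.
It fails at once if the blue case's bolt is drawn by 10 mm or more (value of joint blue_bolt above 0.01 m).
It also fails if it takes over 32 s, if anything falls off the work surface, if the arm or the gripper's body presses on something with over 40 N, if the wrist force passes 120 N, or if a joint passes its speed limit or range.

ROBOT

A 6-joint arm with a two-finger parallel gripper is mounted at the origin on the work surface. World frame = base frame: x ahead of the robot, y to its left, z up, the work surface at z = 0. Lengths are in m, angles in rad, forces in N, time in s.
With the tool pointing down it reaches from about 0.275 to 0.825 m from the base axis. Payload 4.9 kg.
Tool frame: the origin (TCP) lies midway between the tips of the shut fingers; the grasp point (between the pads) lies 19 mm behind it; x points along the fingers, y is the direction in which the jaws open and shut, and the axes are right-handed (so a half turn about x gives the same grasp; the last joint's range is limited). The gripper opens to 85 mm and grips with 20 to 120 N. Pads are 22 mm wide; open, the fingers measure 114 mm over their backs; the gripper's body (76 mm by 85 mm) begins 54 mm behind the grasp point. The pads swing forward as they close: fully open they stand 13 mm farther back than shut.
Start: joints at [1.209, 0.326, -0.193, 1.052, 0, 1.437], TCP at [0.124, 0.536, 0.197] pointing down, gripper open.
Joint ranges: [-2.65, 2.65], [-0.97, 1.79], [-1.3, 1.35], [-1.93, 2.1], [-1.47, 1.37], [-3.14, 3.14]. Speed limits (rad/s): [2.57, 2.57, 3.14, 3.14, 3.14, 3.14].

INTERFACE

Orientations are given as a unit quaternion [w, x, y, z].
In Python, from workcell import robot gives the robot as it stands.
- The arm moves only by the shell command python3 -m inch 'ROWS' [OPENING]. ROWS is JSON, a list of rows, each an object of numbers: "tx", "ty", "tz": the shift along the tool's x, y, z in units of 40 mm (1.0 is 40 mm); "rx", "ry", "rz": the turn, a rotation vector about the tool's x, y, z in units of 5 degrees (1.0 is 5 degrees). In form: [{"tx": .., "ty": .., "tz": .., "rx": .., "ry": .., "rz": ..}, ...]. A call has 1 to 10 rows; each row is the pose to reach, as a shift and turn from the pose commanded when the call began, along the tool's axes at that moment; what a row does not reach only later rows make up. A row lasts 1/12 s, in which the tool goes at most 41.7 mm and 7.16 degrees, less where a joint would pass 70% of its speed; a pose out of reach is approached as far as the arm can. A call with a gripper value outside its range is refused whole. OPENING is the finger opening in mm, from 0 to 85.4, set as the call begins (- or left out, the last holds). The fingers move at their own pace and stop on an object; the grip force is fixed at half the most. Time passes only in rows, so rows that repeat a pose let the fingers close. It gives the time, the measured TCP pose, the force and the opening at its end, in the units of the state.
- robot.observe(): the state, without advancing time (a new reading comes with each control period).
- robot.get_image(name): name is "scene" or "side" or "wrist"; returns (picture, depth): 480x640x3 uint8, red, green, blue; 480x640 float32, m along the optical axis (not along the pixel's ray), 0 where there is no reading.
- robot.camera_model(name): a dict with "fx", "fy", "cx", "cy" (pixels), "extrinsics" (4x4, takes a point from camera to world coordinates). Camera axes: x right, y down, z forward; pixel columns grow to the right and rows downward; lengths in m; the calibration is good to about 2 mm. A picture is of the moment at which its call begins: read the wrist's pose just before it. camera_model takes no time and is no camera call; for the wrist camera it gives the pose at the moment of the call.
- robot.close_job(): hands the job in, once; it reports no verdict.
The state is a dict: "clock": time; "qpos": joint angles; "joint_vel": joint speeds; "joint_efforts": joint torques, N m; "tcp_pos": TCP position; "orientation": TCP orientation; "wrist_force": force on the tool from outside, world axes, zero at the start; "torque": the same for the moment, N m; "finger_gap": finger opening in m.
Only numpy, scipy, OpenCV 4.12 (cv2) and the standard library are available. Lean on these libraries where they do the work, as an engineer would, in place of code of your own. Each camera call takes 0.05 s, during which the arm holds its last target.

## Working session

There is one attempt and no reset: what is moved stays moved. The work goes in short steps, Python scripts to look and compute and a shell command to move; the robot and the scene stay as the last step left them, time stands still between calls to the robot, and variables do not carry over. Pictures are saved under pics/ and viewed, and the job is handed in when it is done.

```bash
mkdir -p pics; ls; python3 - <<'E'
from workcell import robot
import cv2,numpy as np
o=robot.observe();print(o)
for n in ["scene","side","wrist"]:
    m=robot.camera_model(n)
    p,d=robot.get_image(n)
    cv2.imwrite(f"pics/{n}0.png",p[:,:,::-1]); np.save(f"pics/{n}0.npy",d); print(n,m)
    np.save(f"pics/{n}0E.npy",m["extrinsics"])
E
```

```text
pics
{'clock': 0.0, 'qpos': array([ 1.20879463e+00,  3.26981695e-01, -1.93572102e-01,  1.05194556e+00,
        7.80304401e-08,  1.43659199e+00]), 'joint_vel': array([ 0.00096285,  0.00081972, -0.00033228, -0.00214432,  0.00164048,
       -0.00152758]), 'joint_efforts': array([-2.91431679e-04, -4.43407023e+01,  2.62439239e+01,  1.54882326e-02,
       -3.62927130e-04, -1.20146393e-05]), 'tcp_pos': array([0.12397995, 0.53521521, 0.19628573]), 'orientation': array([ 0.70237698,  0.07978081,  0.70267275, -0.08094814]), 'wrist_force': array([-0.83988832, -0.1957641 ,  0.3202464 ]), 'torque': array([ 0.00524334,  0.07602616, -0.0124757 ]), 'finger_gap': 0.08541286568467492}
scene {'fx': 530.1121300298635, 'fy': 530.1121300298635, 'cx': 316.7928068570633, 'cy': 246.64279478230023, 'extrinsics': array([[ 0.80361802,  0.48199803, -0.3491074 ,  0.81540677],
       [ 0.59514158, -0.64872403,  0.47430331, -0.41495695],
       [ 0.0021389 , -0.58892702, -0.80818339,  0.79145043],
       [ 0.        ,  0.        ,  0.        ,  1.        ]])}
side {'fx': 467.08000975988205, 'fy': 467.08000975988205, 'cx': 309.95489196808495, 'cy': 236.8376342891625, 'extrinsics': array([[-0.99086789, -0.07818408,  0.10985483,  0.47632769],
       [-0.13455496,  0.62595563, -0.76816308,  0.51269492],
       [-0.00870613, -0.77592964, -0.63075938,  0.56290601],
       [ 0.        ,  0.        ,  0.        ,  1.        ]])}
wrist {'fx': 422.22296275033517, 'fy': 422.22296275033517, 'cx': 323.84608638468205, 'cy': 236.60112901645454, 'extrinsics': array([[ 0.22596956,  0.92851945,  0.29460038,  0.04688837],
       [ 0.97413335, -0.21495309, -0.06970922,  0.5522451 ],
       [-0.0014011 ,  0.30273222, -0.95307462,  0.37369639],
       [ 0.        ,  0.        ,  0.        ,  1.        ]])}
```

View pics/scene0.png

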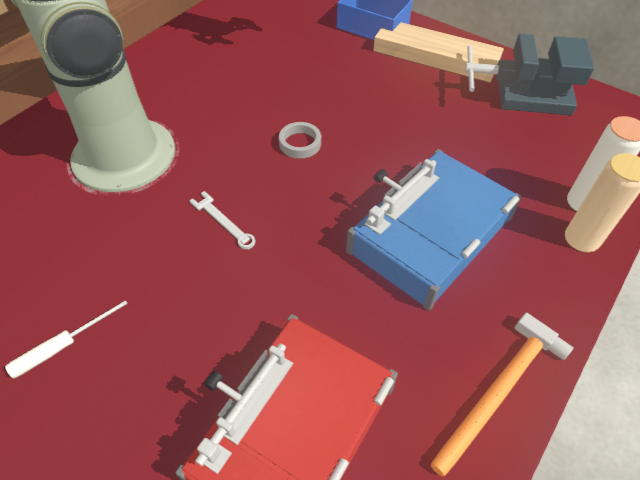

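View pics/side0.png

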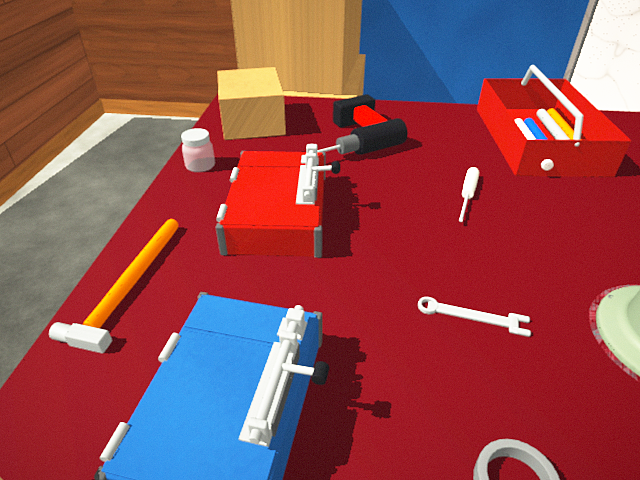

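View pics/wrist0.png

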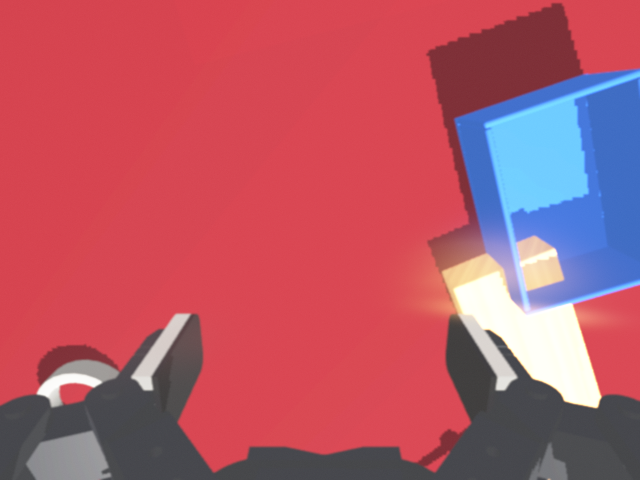

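```bash
python3 - <<'E'
import cv2,numpy as np
a=cv2.imread("pics/scene0.png")[310:480,170:400]; b=cv2.imread("pics/side0.png")[130:270,210:400]
cv2.imwrite("pics/za.png",cv2.resize(a,None,fx=3.4,fy=3.4,interpolation=2)); cv2.imwrite("pics/zb.png",cv2.resize(b,None,fx=4,fy=4,interpolation=2))
E
```

```text
(no output)
```

View pics/za.png

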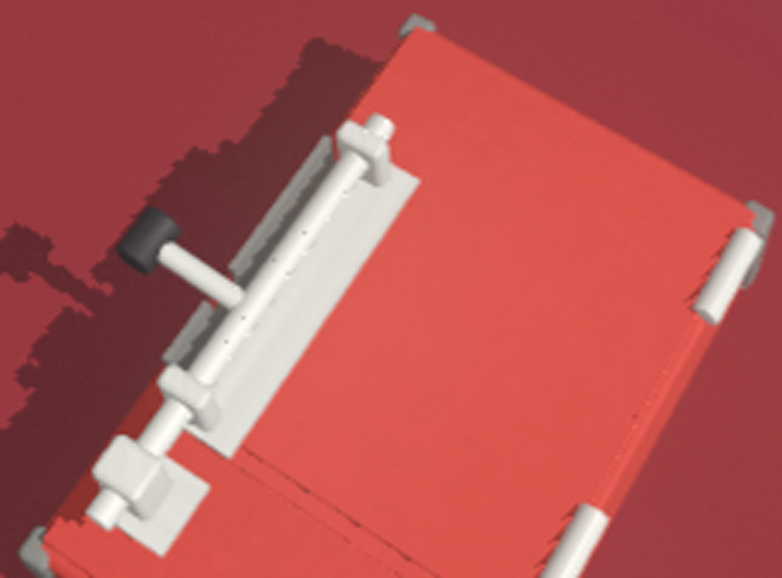

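View pics/zb.png

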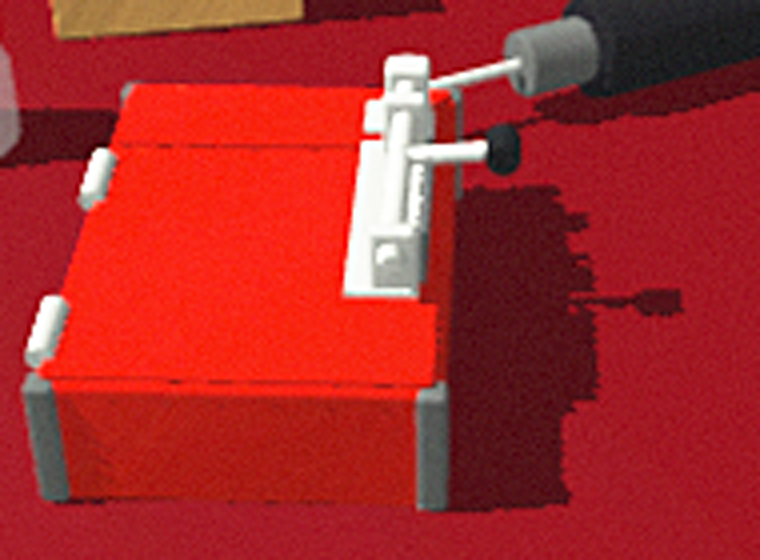

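```bash
cat > h.py <<'E'
import numpy as np
from workcell import robot
def ray(n,u,v,E=None):
    m=robot.camera_model(n);E=m["extrinsics"] if E is None else E
    d=np.array([(u-m["cx"])/m["fx"],(v-m["cy"])/m["fy"],1.]);return E[:3,3],E[:3,:3]@d
def plane(n,u,v,z,E=None):
    o,d=ray(n,u,v,E);return o+d*(z-o[2])/d[2]
def tri(a,b):
    A=np.zeros((3,3));B=np.zeros(3)
    for o,d in (a,b):
        d=d/np.linalg.norm(d);P=np.eye(3)-np.outer(d,d);A+=P;B+=P@o
    x=np.linalg.solve(A,B)
    r=[np.linalg.norm((np.eye(3)-np.outer(d,d)/(d@d))@(x-o)) for o,d in (a,b)]
    return x,r
E
python3 - <<'E'
from h import *
import cv2
def blob(n,x0,x1,y0,y1):
    im=cv2.imread(f"pics/{n}0.png").astype(int)[y0:y1,x0:x1]
    m=((im.max(2)<75)).astype(np.uint8)
    k,l,s,c=cv2.connectedComponentsWithStats(m)
    for i in range(1,k):
        if s[i,4]>20: print(n,s[i]+[x0,y0,0,0,0],c[i]+[x0,y0])
blob("scene",195,230,360,400);blob("side",325,345,155,180)
k=tri(ray("scene",213.8,380.6),ray("side",335.8,167.5));print("knob",k)
a=plane("scene",170+100/3.4,310+517/3.4,.092);b=plane("scene",170+382/3.4,310+127/3.4,.092)
print(a,b,np.linalg.norm(a-b))
h=plane("scene",170+237/3.4,310+297/3.4,.092);print("handle root",h)
for u,v in [(413,22),(765,215)]: print("corner",plane("scene",170+u/3.4,310+v/3.4,.07))
d=np.load("pics/scene0.npy");o,r=ray("scene",214,381);print("depth pt",o+r*d[381,214])
# blue
print("blue knob",plane("scene",381,177,.092),"blue bolt", plane("scene",372,222,.092),plane("scene",432,165,.092))
print("blue/red corners",[plane("scene",*p,.07).round(3) for p in [(350,233),(439,153),(519,195),(432,289)]])
E
```

```text
scene [204 371  15  20 115] [210.49565217 380.31304348]
side [329 161  12  13  94] [335.32978723 166.58510638]
knob (array([ 0.53671054, -0.27346252,  0.09576027]), [np.float64(7.427631237288783e-05), np.float64(7.427631237288277e-05)])
[ 0.59436302 -0.36229131  0.092     ] [ 0.57996772 -0.17750509  0.092     ] 0.18534607745748263
handle root [ 0.5796574  -0.26923032  0.092     ]
corner [ 0.55153565 -0.12142611  0.07      ]
corner [ 0.72759546 -0.10524328  0.07      ]
depth pt [ 0.54013444 -0.27509492  0.10260013]
blue knob [0.51372734 0.18976344 0.092     ] blue bolt [0.55750009 0.09260714 0.092     ] [0.57280688 0.27135906 0.092     ]
blue/red corners [array([0.532, 0.066, 0.07 ]), array([0.56 , 0.329, 0.07 ]), array([0.729, 0.32 , 0.07 ]), array([0.701, 0.051, 0.07 ])]
```

```bash
cat >> h.py <<'E'
from scipy.spatial.transform import Rotation as Ro
def Rt(pitch,u,s=1):
    # tool x: down (pitch 0) tilting to forward (pitch 90); y along s*u
    u=np.array([u[0],u[1],0])/np.hypot(u[0],u[1]); f=np.cross(u,[0,0,1]) # forward (over case)
    x=np.cos(pitch)*np.array([0,0,-1])+np.sin(pitch)*f; y=s*u
    return Ro.from_matrix(np.stack([x,y,np.cross(x,y)],1))
def go(p,R=None):
    o=robot.observe();q=o["orientation"];C=Ro.from_quat([q[1],q[2],q[3],q[0]])
    d=C.inv().apply(np.array(p)-o["tcp_pos"])/.04
    r=np.zeros(3) if R is None else np.degrees((C.inv()*R).as_rotvec())/5
    print("t",d.round(3),"r",r.round(3),"clock",round(o["clock"],2),"tcp",o["tcp_pos"].round(4),"q",o["qpos"].round(2),"F",o["wrist_force"].round(1),"gap",round(o["finger_gap"],4))
U=np.array([-.083,.9965])
E
python3 - <<'E'
from h import *
for s in(1,-1): go([.537,-.273,.2],Rt(0,U,s))
E
```

```text
t [ -0.067 -17.355  14.621] r [-3.563 -0.004  0.015] clock 0.15 tcp [0.124  0.5353 0.1965] q [ 1.21  0.33 -0.19  1.05 -0.    1.44] F [ 0.3 -0.2 -0.2] gap 0.0853
t [ -0.067 -17.355  14.621] r [3.2437e+01 2.1000e-02 6.0000e-03] clock 0.15 tcp [0.124  0.5353 0.1965] q [ 1.21  0.33 -0.19  1.05 -0.    1.44] F [ 0.3 -0.2 -0.2] gap 0.0853
```

```bash
python3 -m inch '[{"tx":-0.3,"ty":-0.6,"tz":0.45,"rx":-0.2},{"tx":-0.6,"ty":-1.4,"tz":1.05,"rx":-0.6},{"tx":-0.9,"ty":-2.2,"tz":1.65,"rx":-1},{"tx":-1.2,"ty":-3,"tz":2.25,"rx":-1.4},{"tx":-1.3,"ty":-3.8,"tz":2.85,"rx":-1.8},{"tx":-1.3,"ty":-4.6,"tz":3.45,"rx":-2.2},{"tx":-1.3,"ty":-5.4,"tz":4.05,"rx":-2.6},{"tx":-1.3,"ty":-6.2,"tz":4.65,"rx":-3},{"tx":-1.3,"ty":-7,"tz":5.25,"rx":-3.4},{"tx":-1.3,"ty":-7.8,"tz":5.85,"rx":-3.56}]' 60
python3 - <<'E'
from h import *
go([.48,-.265,.25],Rt(0,U,1))
E
```

```text
t [ -1.317 -17.484  13.188] r [-3.563 -0.004  0.015] clock 0.15 tcp [0.124  0.5353 0.1965] q [ 1.21  0.33 -0.19  1.05 -0.    1.44] F [ 0.3 -0.2 -0.2] gap 0.0853invalid input at $[0]: expected keys tx, ty, tz, rx, ry, rz
```

All six keys are required per row.

```bash
python3 -m inch '[{"tx":-0.3,"ty":-0.6,"tz":0.45,"rx":-0.2,"ry":0,"rz":0},{"tx":-0.6,"ty":-1.4,"tz":1.05,"rx":-0.6,"ry":0,"rz":0},{"tx":-0.9,"ty":-2.2,"tz":1.65,"rx":-1,"ry":0,"rz":0},{"tx":-1.2,"ty":-3,"tz":2.25,"rx":-1.4,"ry":0,"rz":0},{"tx":-1.3,"ty":-3.8,"tz":2.85,"rx":-1.8,"ry":0,"rz":0},{"tx":-1.3,"ty":-4.6,"tz":3.45,"rx":-2.2,"ry":0,"rz":0},{"tx":-1.3,"ty":-5.4,"tz":4.05,"rx":-2.6,"ry":0,"rz":0},{"tx":-1.3,"ty":-6.2,"tz":4.65,"rx":-3,"ry":0,"rz":0},{"tx":-1.3,"ty":-7,"tz":5.25,"rx":-3.4,"ry":0,"rz":0},{"tx":-1.3,"ty":-7.8,"tz":5.85,"rx":-3.56,"ry":0,"rz":0}]' 60
python3 - <<'E'
from h import *
go([.48,-.265,.25],Rt(0,U,1))
E
```

```text
clock: 0.98
tcp_pos: [0.2817, 0.1773, 0.2492]
orientation: [0.707, -0.03, 0.706, 0.03]
wrist_force: [1.4, 0.4, -0.1]
finger_gap: 0.0601
t [ -0.021 -11.439   3.998] r [ 0.024  0.007 -0.002] clock 0.98 tcp [0.2817 0.1773 0.2492] q [ 0.34 -0.13 -0.57  1.13 -0.    0.25] F [ 1.4  0.4 -0.1] gap 0.0601
```

```bash
python3 -m inch '[{"tx":0,"ty":-0.9,"tz":0.3,"rx":0,"ry":0,"rz":0},{"tx":0,"ty":-1.8,"tz":0.6,"rx":0,"ry":0,"rz":0},{"tx":0,"ty":-2.7,"tz":0.9,"rx":0,"ry":0,"rz":0},{"tx":0,"ty":-3.6,"tz":1.2,"rx":0,"ry":0,"rz":0},{"tx":0,"ty":-4.5,"tz":1.6,"rx":0,"ry":0,"rz":0},{"tx":0,"ty":-5.4,"tz":2,"rx":0,"ry":0,"rz":0},{"tx":0,"ty":-6.3,"tz":2.3,"rx":0,"ry":0,"rz":0},{"tx":0,"ty":-7.2,"tz":2.6,"rx":0,"ry":0,"rz":0},{"tx":0,"ty":-8.1,"tz":2.9,"rx":0,"ry":0,"rz":0},{"tx":0,"ty":-9,"tz":3.2,"rx":0,"ry":0,"rz":0}]'
python3 - <<'E'
from h import *
go([.48,-.265,.25],Rt(0,U,1))
E
```

```text
clock: 1.82
tcp_pos: [0.4392, -0.1711, 0.2488]
orientation: [0.706, -0.029, 0.707, 0.029]
wrist_force: [-0.3, 0.4, 0.5]
finger_gap: 0.0599
t [-0.03  -2.423  0.824] r [-0.011 -0.002 -0.004] clock 1.82 tcp [ 0.4392 -0.1711  0.2488] q [-0.53  0.15 -0.29  1.13  0.   -0.61] F [-0.3  0.4  0.5] gap 0.0599
```

```bash
python3 -m inch '[{"tx":0,"ty":-0.8,"tz":0.2,"rx":0,"ry":0,"rz":0},{"tx":0,"ty":-1.6,"tz":0.5,"rx":0,"ry":0,"rz":0},{"tx":0,"ty":-2.3,"tz":0.8,"rx":0,"ry":0,"rz":0},{"tx":0,"ty":-2.4,"tz":0.8,"rx":0,"ry":0,"rz":0},{"tx":0,"ty":-2.4,"tz":0.8,"rx":0,"ry":0,"rz":0},{"tx":0,"ty":-2.4,"tz":0.8,"rx":0,"ry":0,"rz":0}]'
python3 - <<'E'
from h import *
import cv2
go([.48,-.265,.25],Rt(0,U,1))
E=robot.camera_model("wrist")["extrinsics"];p,d=robot.get_image("wrist");cv2.imwrite("pics/w1.png",p[:,:,::-1]);np.save("pics/w1E.npy",E);np.save("pics/w1d.npy",d)
E
```

```text
clock: 2.32
tcp_pos: [0.4782, -0.2616, 0.2485]
orientation: [0.706, -0.029, 0.707, 0.03]
wrist_force: [0.2, 0.5, 0.1]
finger_gap: 0.06
t [-0.039 -0.089  0.038] r [-0.007 -0.015 -0.018] clock 2.32 tcp [ 0.4782 -0.2616  0.2485] q [-0.64  0.29 -0.11  1.17  0.   -0.72] F [0.2 0.5 0.1] gap 0.06
```

View pics/w1.png

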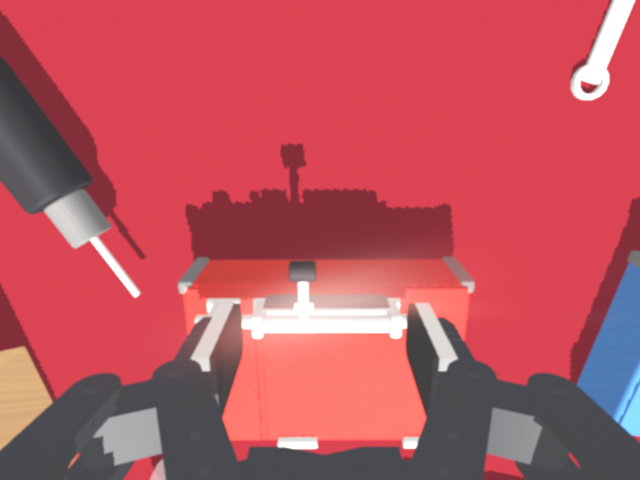

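```bash
python3 - <<'E'
from h import *
import cv2
im=cv2.imread("pics/w1.png");cv2.imwrite("pics/w1z.png",cv2.resize(im[240:350,190:460],None,fx=2.9,fy=2.9,interpolation=2))
E=np.load("pics/w1E.npy");print(E.round(3))
sub=im[255:290,280:325].astype(int);m=(sub.max(2)<100).astype(np.uint8);k,l,s,c=cv2.connectedComponentsWithStats(m)
for i in range(1,k):
  if s[i,4]>30:print(s[i]+[280,255,0,0,0],c[i]+[280,255])
for p in [(302.5,271.5,.096),(243,324,.092),(404,324,.092),(304,324,.092)]: print(p,plane("wrist",*p,E=E))
from numpy import array
sc=ray("scene",213.3,380.6);sd=ray("side",335.5,167.2);w=ray("wrist",302.5,271.5,E)
print(tri(sc,w),tri(sd,w))
E
```

```text
[[-0.082  0.95   0.301  0.4  ]
 [ 0.997  0.078  0.027 -0.269]
 [ 0.002  0.302 -0.953  0.426]
 [ 0.     0.     0.     1.   ]]
[290 262  24   7 151] [301.1986755  264.74172185]
(302.5, 271.5, 0.096) [ 0.53568613 -0.27518817  0.096     ]
(243, 324, 0.092) [ 0.59169777 -0.324504    0.092     ]
(404, 324, 0.092) [ 0.58009904 -0.18207737  0.092     ]
(304, 324, 0.092) [ 0.58730555 -0.27056967  0.092     ]
(array([ 0.53603766, -0.27452184,  0.09565551]), [np.float64(0.0007012113827693478), np.float64(0.0007012113827694211)]) (array([ 0.53679377, -0.27531233,  0.09501414]), [np.float64(0.0006555040705019799), np.float64(0.0006555040705020996)])
```

View pics/w1z.png

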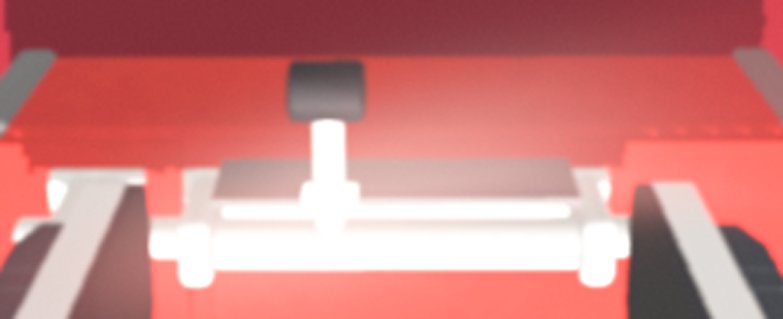

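```bash
python3 -m inch '[{"tx":0.3,"ty":-0.2,"tz":0.6,"rx":0,"ry":0,"rz":0},{"tx":0.9,"ty":-0.4,"tz":1.2,"rx":0,"ry":0,"rz":0},{"tx":1.6,"ty":-0.45,"tz":1.4,"rx":0,"ry":0,"rz":0},{"tx":2.2,"ty":-0.45,"tz":1.42,"rx":0,"ry":0,"rz":0},{"tx":2.2,"ty":-0.45,"tz":1.42,"rx":0,"ry":0,"rz":0},{"tx":2.2,"ty":-0.45,"tz":1.42,"rx":0,"ry":0,"rz":0}]'
python3 - <<'E'
from h import *
import cv2
go([.5363,-.275,.078],Rt(0,U,1))
p,d=robot.get_image("side");cv2.imwrite("pics/s1.png",cv2.resize(p[60:260,180:440,::-1],None,fx=3,fy=3))
E
```

```text
clock: 2.87
tcp_pos: [0.5357, -0.2734, 0.1605]
orientation: [0.706, -0.029, 0.707, 0.031]
wrist_force: [-0.3, -0.7, 0.2]
finger_gap: 0.0599
t [ 2.064 -0.045  0.017] r [ 0.013 -0.03  -0.025] clock 2.87 tcp [ 0.5357 -0.2734  0.1605] q [-0.59  0.45 -0.1   1.02  0.   -0.68] F [-0.3 -0.7  0.2] gap 0.0599
```

View pics/s1.png

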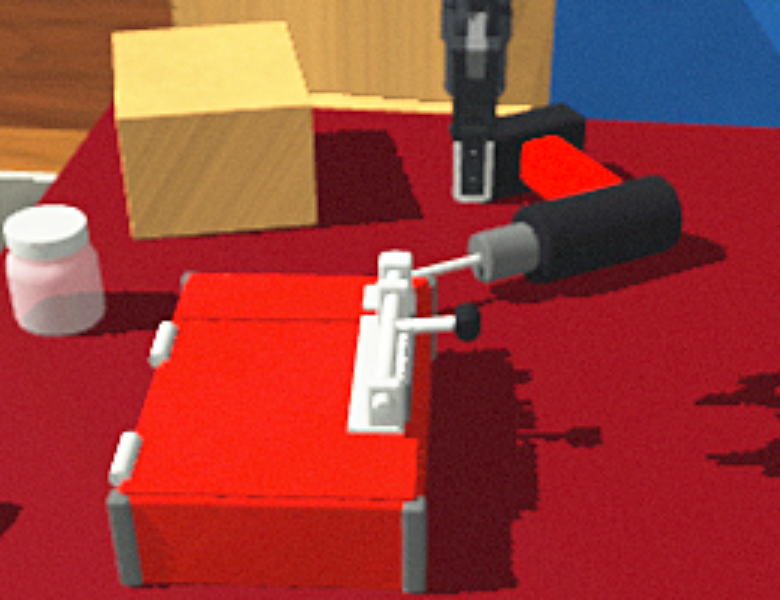

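```bash
python3 -m inch '[{"tx":0.5,"ty":-0.05,"tz":0.02,"rx":0,"ry":0,"rz":0},{"tx":1,"ty":-0.05,"tz":0.02,"rx":0,"ry":0,"rz":0},{"tx":1.5,"ty":-0.05,"tz":0.02,"rx":0,"ry":0,"rz":0},{"tx":1.9,"ty":-0.05,"tz":0.02,"rx":0,"ry":0,"rz":0},{"tx":2.05,"ty":-0.05,"tz":0.02,"rx":0,"ry":0,"rz":0},{"tx":2.05,"ty":-0.05,"tz":0.02,"rx":0,"ry":0,"rz":0},{"tx":2.05,"ty":-0.05,"tz":0.02,"rx":0,"ry":0,"rz":0}]'
python3 - <<'E'
from h import *
import cv2
go([.5363,-.275,.078],Rt(0,U,1))
p,d=robot.get_image("wrist");cv2.imwrite("pics/w2.png",p[:,:,::-1])
E
```

```text
clock: 3.5
tcp_pos: [0.5388, -0.2778, 0.081]
orientation: [0.707, -0.03, 0.706, 0.029]
wrist_force: [0.5, 0.1, 0.2]
finger_gap: 0.0595
t [ 0.075  0.075 -0.056] r [-0.001  0.021  0.016] clock 3.5 tcp [ 0.5388 -0.2778  0.081 ] q [-0.6   0.52 -0.2   0.84  0.   -0.68] F [0.5 0.1 0.2] gap 0.0595
```

View pics/w2.png

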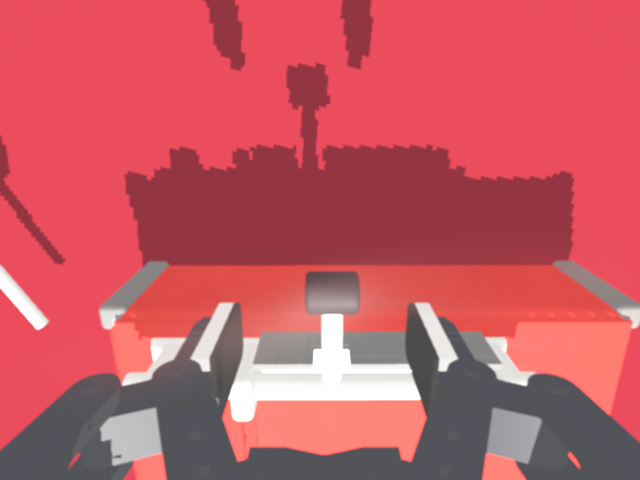

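```bash
python3 - <<'E'
from h import *
for i in range(2):
    o=robot.observe();m=robot.camera_model("wrist");E=m["extrinsics"];q=o["orientation"];C=Ro.from_quat([q[1],q[2],q[3],q[0]])
    print(o["tcp_pos"],C.inv().apply(E[:3,3]-o["tcp_pos"]).round(4))
    def pr(P):
        c=E[:3,:3].T@(P-E[:3,3]);return (m["fx"]*c[0]/c[2]+m["cx"],m["fy"]*c[1]/c[2]+m["cy"])
    for x in(0,-.019):print(x,pr(o["tcp_pos"]+C.apply([x,0,0])))
    for z in(.09,.0955,.101):
        print(z,plane("wrist",332,291,z,E))
E
```

```text
[ 0.53907595 -0.27803467  0.08121821] [-0.1773 -0.0007 -0.0793]
0 (np.float64(325.2656398424768), np.float64(284.3375732046643))
-0.019 (np.float64(325.43424833863077), np.float64(303.1799228778049))
0.09 [ 0.5380536  -0.27518448  0.09      ]
0.0955 [ 0.535493   -0.27550564  0.0955    ]
0.101 [ 0.53293239 -0.27582679  0.101     ]
[ 0.53907595 -0.27803467  0.08121821] [-0.1773 -0.0007 -0.0793]
0 (np.float64(325.2656398424768), np.float64(284.3375732046643))
-0.019 (np.float64(325.43424833863077), np.float64(303.1799228778049))
0.09 [ 0.5380536  -0.27518448  0.09      ]
0.0955 [ 0.535493   -0.27550564  0.0955    ]
0.101 [ 0.53293239 -0.27582679  0.101     ]
```

```bash
python3 -m inch '[{"tx":0.07,"ty":0.06,"tz":-0.08,"rx":0,"ry":0,"rz":0},{"tx":0.07,"ty":0.06,"tz":-0.08,"rx":0,"ry":0,"rz":0},{"tx":0.07,"ty":0.06,"tz":-0.08,"rx":0,"ry":0,"rz":0}]'
python3 -m inch '[{"tx":0,"ty":0,"tz":0,"rx":0,"ry":0,"rz":0},{"tx":0,"ty":0,"tz":0,"rx":0,"ry":0,"rz":0},{"tx":0,"ty":0,"tz":0,"rx":0,"ry":0,"rz":0},{"tx":0,"ty":0,"tz":0,"rx":0,"ry":0,"rz":0},{"tx":0,"ty":0,"tz":0,"rx":0,"ry":0,"rz":0},{"tx":0,"ty":0,"tz":0,"rx":0,"ry":0,"rz":0}]' 15
python3 - <<'E'
from h import *
import cv2
go([.5363,-.275,.078],Rt(0,U,1))
p,d=robot.get_image("wrist");cv2.imwrite("pics/w3.png",p[:,:,::-1])
E
```

```text
clock: 3.8
tcp_pos: [0.5346, -0.2752, 0.0769]
orientation: [0.707, -0.029, 0.706, 0.029]
wrist_force: [-0.5, 0.9, 0.2]
finger_gap: 0.0598
clock: 4.3
tcp_pos: [0.5345, -0.2752, 0.0762]
orientation: [0.706, -0.029, 0.707, 0.029]
wrist_force: [0.3, 0.2, 0.4]
finger_gap: 0.015
t [-0.044  0.002  0.044] r [-0.003 -0.001 -0.   ] clock 4.3 tcp [ 0.5345 -0.2752  0.0762] q [-0.6   0.52 -0.22  0.83 -0.   -0.68] F [0.3 0.2 0.4] gap 0.015
```

View pics/w3.png

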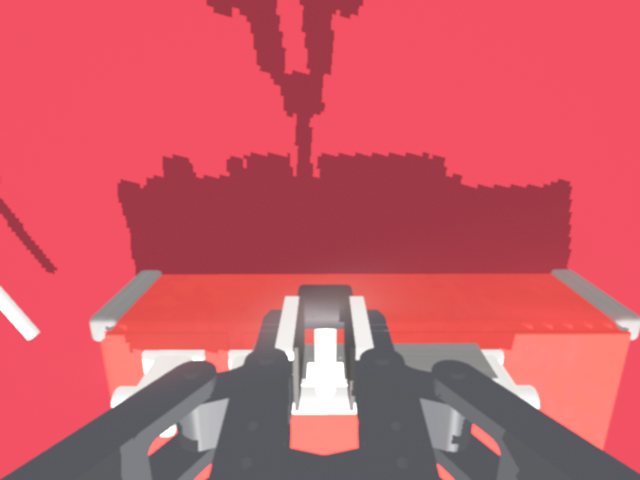

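```bash
python3 - <<'E'
from h import *
import cv2
E=robot.camera_model("wrist")["extrinsics"];p,d=robot.get_image("wrist")
for u,v in [(325,305),(325,290),(325,320),(287,310),(290,325),(360,310),(288,345),(326,350)]:
    o,r=ray("wrist",u,v,E);print(u,v,d[v,u],(o+r*d[v,u]).round(4))
s,_=robot.get_image("side");c,_=robot.get_image("scene")
cv2.imwrite("pics/s2.png",np.hstack([cv2.resize(s[110:230,270:370,::-1],(400,480),interpolation=2),cv2.resize(c[320:440,150:250,::-1],(400,480),interpolation=2)]))
print(robot.observe()["finger_gap"])
E
```

```text
325 305 0.1635453 [ 0.5301 -0.2758  0.1057]
325 290 0.16696618 [ 0.526  -0.2761  0.1008]
325 320 0.16355312 [ 0.5356 -0.2753  0.1075]
287 310 0.14375302 [ 0.5238 -0.2894  0.1241]
290 325 0.1319451 [ 0.5226 -0.2875  0.1361]
360 310 0.14244466 [ 0.5211 -0.2648  0.1253]
288 345 0.12150112 [ 0.5228 -0.2872  0.1472]
326 350 0.17668565 [ 0.554  -0.2734  0.0995]
0.015056004019780791
```

View pics/s2.png

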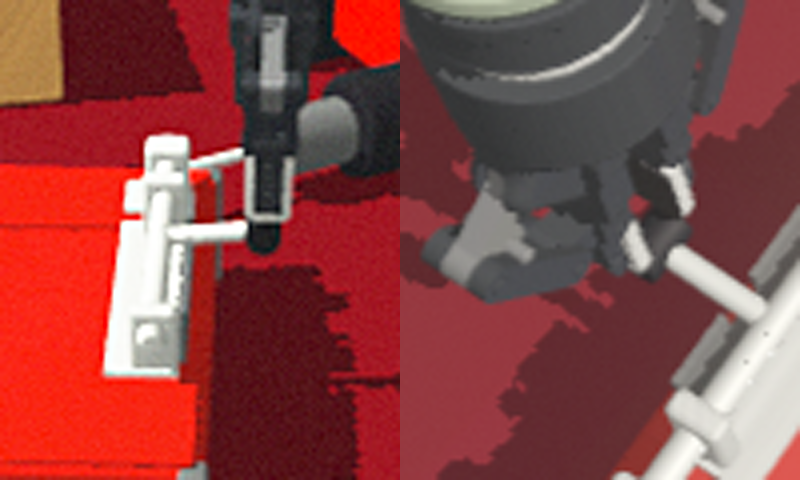

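```bash
python3 - <<'E'
from h import *
import cv2
o=robot.observe();t=o["tcp_pos"];print(t,o["finger_gap"],o["wrist_force"])
def pr(n,P):
    m=robot.camera_model(n);E=m["extrinsics"];c=E[:3,:3].T@(P-E[:3,3]);return np.array([m["fx"]*c[0]/c[2]+m["cx"],m["fy"]*c[1]/c[2]+m["cy"]])
for g in(.0075,-.0075):
    P=t+g*np.array([U[0],U[1],0])
    for dx in (0,.019,.04):
        Q=P+[0,0,dx];print(g,dx,"side zoom",(pr("side",Q)-[270,110])*4,"scene zoom",(pr("scene",Q)-[150,320])*4+[400,0],"wrist",pr("wrist",Q))
E
```

```text
[ 0.53450928 -0.27520117  0.07621396] 0.015056004019780791 [-0.65254724 -0.13457093  0.03419541]
0.0075 0 side zoom [266.69006134 271.20879776] scene zoom [668.91081921 246.57308266] wrist [341.68079613 284.21860274]
0.0075 0.019 side zoom [267.76878444 237.49043638] scene zoom [660.66052178 225.45235057] wrist [343.55024213 303.04517667]
0.0075 0.04 side zoom [268.9949493  199.16339015] scene zoom [651.12880799 201.05119714] wrist [346.12500415 328.97475567]
-0.0075 0 side zoom [266.91846964 255.06997285] scene zoom [642.18788946 281.63414263] wrist [308.86775152 284.23660233]
-0.0075 0.019 side zoom [267.98645639 221.5690026 ] scene zoom [633.28442223 261.03805373] wrist [307.34007601 303.06563088]
-0.0075 0.04 side zoom [269.19998386 183.50266151] scene zoom [622.99334225 237.23204728] wrist [305.23601501 328.99877217]
```

```bash
python3 - <<'E'
from h import *
import cv2
o=robot.observe();q=o["orientation"];C=Ro.from_quat([q[1],q[2],q[3],q[0]])
E=robot.camera_model("wrist")["extrinsics"];p,d=robot.get_image("wrist")
cv2.imwrite("pics/w4z.png",cv2.resize(p[270:420,230:420,::-1],None,fx=4,fy=4,interpolation=2))
for u in (285,290,294,355,360):
  for v in range(288,350,6):
    o_,r=ray("wrist",u,v,E);print(u,v,round(float(d[v,u]),4),C.inv().apply(o_+r*d[v,u]-o["tcp_pos"]).round(4),p[v,u])
E
```

```text
285 288 0.2496 [ 0.0514 -0.0236  0.0254] [233  94  89]
285 294 0.2397 [ 0.0413 -0.0227  0.0245] [233 101  96]
285 300 0.1493 [-0.0418 -0.0144 -0.0126] [240 225 222]
285 306 0.1453 [-0.0461 -0.014  -0.0125] [242 235 232]
285 312 0.1416 [-0.0501 -0.0137 -0.0122] [243 236 233]
285 318 0.1365 [-0.0552 -0.0132 -0.0128] [243 237 235]
285 324 0.1342 [-0.0579 -0.013  -0.0121] [244 238 236]
285 330 0.1286 [-0.0634 -0.0125 -0.0132] [244 239 237]
285 336 0.1265 [-0.0658 -0.0123 -0.0125] [245 241 238]
285 342 0.1228 [-0.0696 -0.012  -0.0128] [245 241 239]
285 348 0.1212 [-0.0715 -0.0118 -0.012 ] [250 248 246]
290 288 0.2484 [ 0.0502 -0.0205  0.0248] [232  95  90]
290 294 0.2412 [ 0.0426 -0.02    0.0251] [233 102  97]
290 300 0.1492 [-0.0419 -0.0126 -0.0127] [242 235 232]
290 306 0.1452 [-0.0461 -0.0123 -0.0125] [242 235 232]
290 312 0.1402 [-0.0513 -0.0119 -0.0129] [243 236 234]
290 318 0.1372 [-0.0546 -0.0117 -0.0125] [244 238 236]
290 324 0.1342 [-0.0579 -0.0114 -0.0121] [244 239 237]
290 330 0.1298 [-0.0623 -0.0111 -0.0126] [245 240 238]
290 336 0.1258 [-0.0664 -0.0108 -0.0129] [245 241 239]

[... 1205 characters left out ...]
0.1234 [-0.0691  0.0084 -0.0125] [203 197 193]
355 348 0.1218 [-0.071   0.0083 -0.0117] [169 166 163]
360 288 0.2481 [0.0499 0.0206 0.0247] [231 100  96]
360 294 0.2405 [0.0419 0.02   0.0248] [232 107 102]
360 300 0.1495 [-0.0416  0.0121 -0.0125] [241 234 231]
360 306 0.1449 [-0.0464  0.0117 -0.0126] [243 238 235]
360 312 0.1405 [-0.051   0.0114 -0.0127] [244 239 237]
360 318 0.1375 [-0.0543  0.0111 -0.0123] [244 241 238]
360 324 0.1325 [-0.0593  0.0107 -0.0129] [244 241 239]
360 330 0.1298 [-0.0623  0.0104 -0.0125] [244 241 239]
360 336 0.1263 [-0.066   0.0101 -0.0126] [245 242 240]
360 342 0.1225 [-0.0698  0.0098 -0.0129] [245 242 240]
360 348 0.1201 [-0.0724  0.0096 -0.0126] [250 249 247]
```

View pics/w4z.png

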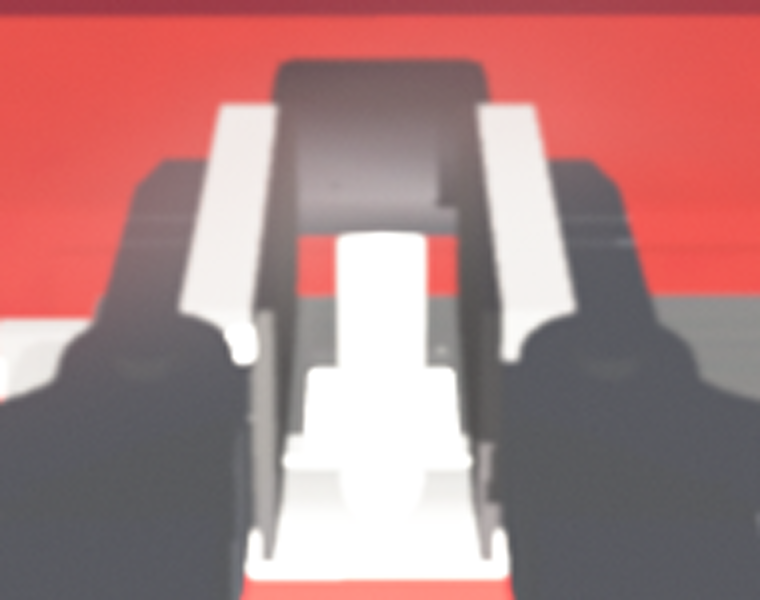

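```bash
python3 -m inch '[{"tx":0,"ty":0,"tz":0,"rx":0,"ry":0,"rz":0},{"tx":0,"ty":0,"tz":0,"rx":0,"ry":0,"rz":0},{"tx":0,"ty":0,"tz":0,"rx":0,"ry":0,"rz":0}]' 45
python3 -m inch '[{"tx":0.3,"ty":0,"tz":0.04,"rx":0,"ry":0,"rz":0},{"tx":0.6,"ty":0,"tz":0.04,"rx":0,"ry":0,"rz":0},{"tx":0.8,"ty":0,"tz":0.04,"rx":0,"ry":0,"rz":0},{"tx":0.8,"ty":0,"tz":0.04,"rx":0,"ry":0,"rz":0},{"tx":0.8,"ty":0,"tz":0.04,"rx":0,"ry":0,"rz":0}]'
python3 -m inch '[{"tx":0,"ty":0,"tz":0,"rx":0,"ry":0,"rz":0},{"tx":0,"ty":0,"tz":0,"rx":0,"ry":0,"rz":0},{"tx":0,"ty":0,"tz":0,"rx":0,"ry":0,"rz":0},{"tx":0,"ty":0,"tz":0,"rx":0,"ry":0,"rz":0},{"tx":0,"ty":0,"tz":0,"rx":0,"ry":0,"rz":0}]' 15
python3 - <<'E'
from h import *
import cv2
p,d=robot.get_image("wrist")
s,_=robot.get_image("side")
cv2.imwrite("pics/s3.png",np.hstack([cv2.resize(s[110:230,270:370,::-1],(400,480),interpolation=2),cv2.resize(p[270:420,250:400,::-1],(400,480),interpolation=2)]))
E
```

```text
clock: 4.8
tcp_pos: [0.5346, -0.2752, 0.0763]
orientation: [0.706, -0.029, 0.707, 0.029]
wrist_force: [0.8, -0.9, -0.3]
finger_gap: 0.0447
clock: 5.22
tcp_pos: [0.5355, -0.2746, 0.0433]
orientation: [0.706, -0.029, 0.707, 0.03]
wrist_force: [0.3, -0.0, -0.7]
finger_gap: 0.0451
clock: 5.63
tcp_pos: [0.5364, -0.2749, 0.0447]
orientation: [0.707, -0.029, 0.706, 0.029]
wrist_force: [-0.4, 1.8, 1.5]
finger_gap: 0.0212
```

View pics/s3.png

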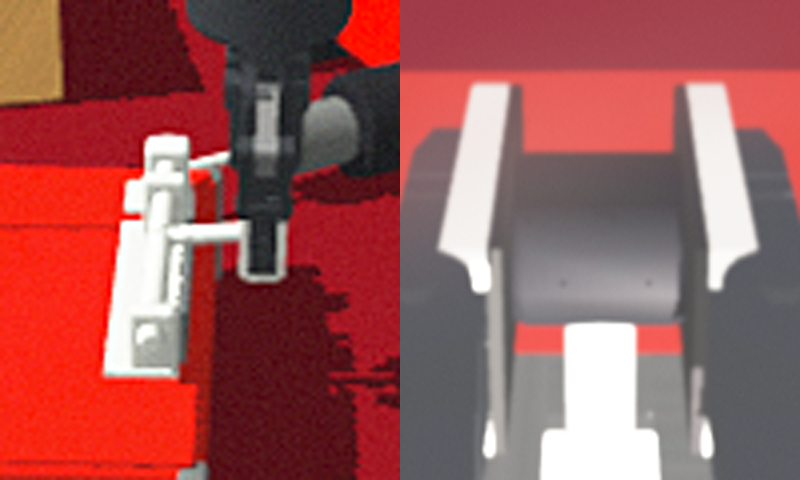

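```bash
cat >> h.py <<'E'
def rows(D0,D1,n,phi0=.06,a=.75,k=.051,L=.05):
    f=lambda D:(np.array([-L*np.sin(phi0+D)+k*np.cos(a*D),L*(-np.cos(phi0+D))+k*np.sin(a*D)]))
    for i in range(1,n+1):
        D=D0+(D1-D0)*i/n; d=f(D)-f(D0); b=a*D0; x=d[0]*np.cos(b)+d[1]*np.sin(b); z=-d[0]*np.sin(b)+d[1]*np.cos(b)
        print("tx %.2f tz %.2f ry %.2f"%(x/.04,z/.04,-np.degrees(a*(D-D0))/5))
E
python3 - <<'E'
from h import *
go([.5365,-.2755,.0445],Rt(0,U)); rows(0,np.radians(35),8); print(); rows(np.radians(35),np.radians(62),7)
E
```

```text
t [ 0.005 -0.016  0.   ] r [-0.     0.008 -0.002] clock 5.73 tcp [ 0.5364 -0.2749  0.0447] q [-0.6   0.56 -0.25  0.77  0.   -0.68] F [-0.2  1.8  2.5] gap 0.0207
tx -0.10 tz 0.08 ry -0.66
tx -0.20 tz 0.17 ry -1.31
tx -0.30 tz 0.27 ry -1.97
tx -0.41 tz 0.37 ry -2.62
tx -0.51 tz 0.48 ry -3.28
tx -0.62 tz 0.59 ry -3.94
tx -0.73 tz 0.71 ry -4.59
tx -0.83 tz 0.83 ry -5.25

tx -0.04 tz 0.14 ry -0.58
tx -0.07 tz 0.29 ry -1.16
tx -0.10 tz 0.43 ry -1.74
tx -0.13 tz 0.58 ry -2.31
tx -0.15 tz 0.72 ry -2.89
tx -0.18 tz 0.87 ry -3.47
tx -0.20 tz 1.01 ry -4.05
```

```bash
python3 -m inch '[{"tx":-0.1,"ty":0,"tz":0.08,"rx":0,"ry":-0.66,"rz":0},{"tx":-0.2,"ty":0,"tz":0.17,"rx":0,"ry":-1.31,"rz":0},{"tx":-0.3,"ty":0,"tz":0.27,"rx":0,"ry":-1.97,"rz":0},{"tx":-0.41,"ty":0,"tz":0.37,"rx":0,"ry":-2.62,"rz":0},{"tx":-0.51,"ty":0,"tz":0.48,"rx":0,"ry":-3.28,"rz":0},{"tx":-0.62,"ty":0,"tz":0.59,"rx":0,"ry":-3.94,"rz":0},{"tx":-0.73,"ty":0,"tz":0.71,"rx":0,"ry":-4.59,"rz":0},{"tx":-0.83,"ty":0,"tz":0.83,"rx":0,"ry":-5.25,"rz":0},{"tx":-0.83,"ty":0,"tz":0.83,"rx":0,"ry":-5.25,"rz":0}]'
python3 - <<'E'
from h import *
import cv2
go([.5365,-.2755,.0445],Rt(0,U))
s,_=robot.get_image("side");c,_=robot.get_image("scene")
cv2.imwrite("pics/s4.png",np.hstack([cv2.resize(s[110:230,270:370,::-1],(400,480),interpolation=2),cv2.resize(c[320:440,150:250,::-1],(400,480),interpolation=2)]))
E
```

```text
clock: 6.48
tcp_pos: [0.5655, -0.2717, 0.0745]
orientation: [0.847, -0.021, 0.53, 0.035]
wrist_force: [-0.4, -0.3, -8.3]
finger_gap: 0.0205
t [ 0.354 -0.038 -0.986] r [-0.036  5.195 -0.013] clock 6.48 tcp [ 0.5655 -0.2717  0.0745] q [-0.74  0.37 -0.62  0.27  0.33 -0.77] F [-0.4 -0.3 -8.3] gap 0.0205
```

View pics/s4.png

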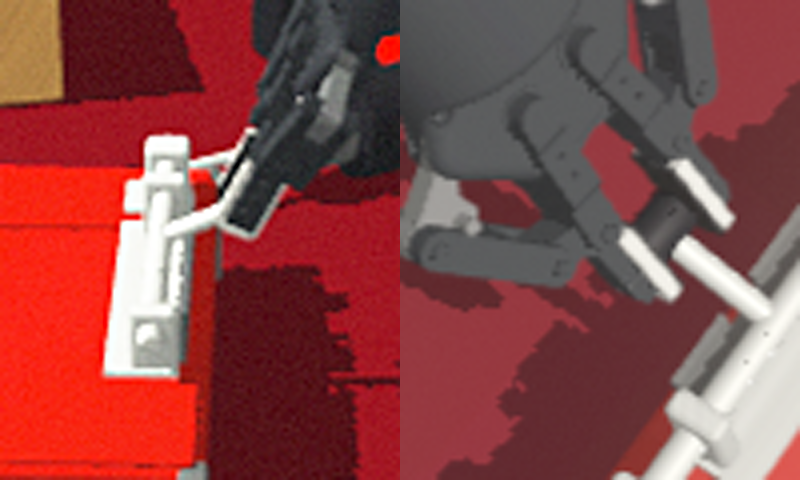

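```bash
python3 -m inch '[{"tx":-0.04,"ty":0,"tz":0.14,"rx":0,"ry":-0.58,"rz":0},{"tx":-0.07,"ty":0,"tz":0.29,"rx":0,"ry":-1.16,"rz":0},{"tx":-0.1,"ty":0,"tz":0.43,"rx":0,"ry":-1.74,"rz":0},{"tx":-0.13,"ty":0,"tz":0.58,"rx":0,"ry":-2.31,"rz":0},{"tx":-0.15,"ty":0,"tz":0.72,"rx":0,"ry":-2.89,"rz":0},{"tx":-0.18,"ty":0,"tz":0.87,"rx":0,"ry":-3.47,"rz":0},{"tx":-0.2,"ty":0,"tz":1.01,"rx":0,"ry":-4.05,"rz":0},{"tx":-0.2,"ty":0,"tz":1.01,"rx":0,"ry":-4.05,"rz":0}]'
python3 - <<'E'
from h import *
import cv2
go([.5365,-.2755,.0445],Rt(0,U))
s,_=robot.get_image("side");c,_=robot.get_image("scene")
cv2.imwrite("pics/s5.png",np.hstack([cv2.resize(s[110:230,270:370,::-1],(400,480),interpolation=2),cv2.resize(c[320:440,150:250,::-1],(400,480),interpolation=2)]))
E
```

```text
clock: 7.25
tcp_pos: [0.6023, -0.2694, 0.1044]
orientation: [0.929, -0.015, 0.368, 0.039]
wrist_force: [-16.6, 4.3, 15.2]
finger_gap: 0.0183
t [-0.178 -0.015 -2.222] r [ 1.000e-02  9.355e+00 -5.000e-03] clock 7.25 tcp [ 0.6023 -0.2694  0.1044] q [-0.84  0.37 -0.84 -0.21  0.62 -0.74] F [-16.6   4.3  15.2] gap 0.0183
```

View pics/s5.png

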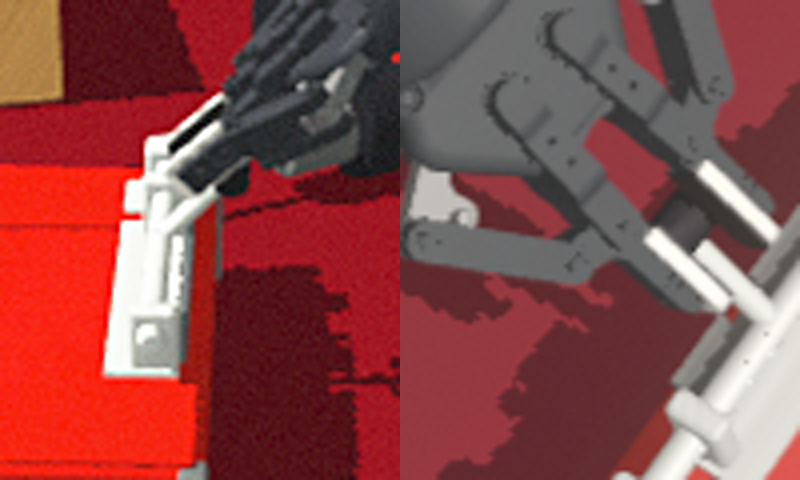

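```bash
python3 - <<'E'
from h import *
import cv2
k,r=tri(ray("scene",220,376.2),ray("side",328,155));print(k,r)
A=np.array([.5873,-.2706]);f=np.array([U[1],-U[0]])
print("fwd",(k[:2]-A)@f,"up",k[2]-.092,"phi",np.arctan2(k[2]-.092,-(k[:2]-A)@f), "along",(k[:2]-A)@U)
o=robot.observe();q=o["orientation"];C=Ro.from_quat([q[1],q[2],q[3],q[0]]);print("knob in tool",C.inv().apply(k-o["tcp_pos"]))
p,d=robot.get_image("wrist");cv2.imwrite("pics/w5.png",p[:,:,::-1])
E
```

```text
[ 0.55130873 -0.26981108  0.12441275] [np.float64(0.000620382151073108), np.float64(0.0006203821510731511)]
fwd -0.035799822693938686 up 0.032412748942301575 phi 0.7357842275474928 along 0.0037734347191159855
knob in tool [-0.05074605  0.00388489 -0.02061635]
```

View pics/w5.png

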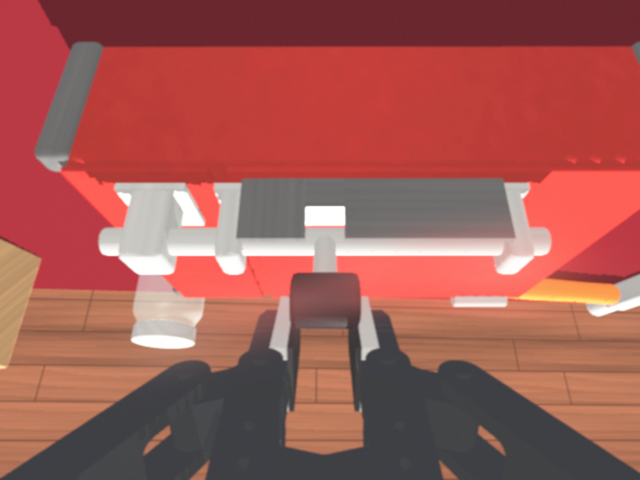

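```bash
python3 -m inch '[{"tx":0,"ty":0,"tz":0,"rx":0,"ry":0,"rz":0},{"tx":0,"ty":0,"tz":0,"rx":0,"ry":0,"rz":0},{"tx":0,"ty":0,"tz":0,"rx":0,"ry":0,"rz":0},{"tx":0,"ty":0,"tz":-0.25,"rx":0,"ry":0,"rz":0},{"tx":0,"ty":0,"tz":-0.5,"rx":0,"ry":0,"rz":0},{"tx":0,"ty":0,"tz":-0.5,"rx":0,"ry":0,"rz":0},{"tx":0,"ty":0,"tz":-0.5,"rx":0,"ry":0,"rz":0}]' 45
python3 - <<'E'
from h import *
import cv2
go([.5365,-.2755,.0445],Rt(0,U))
E=robot.camera_model("wrist")["extrinsics"];p,d=robot.get_image("wrist");s,_=robot.get_image("side");c,_=robot.get_image("scene")
np.save("pics/w6E.npy",E);cv2.imwrite("pics/w6.png",p[:,:,::-1])
cv2.imwrite("pics/s6.png",np.hstack([cv2.resize(s[110:230,270:370,::-1],(400,480),interpolation=2),cv2.resize(c[320:440,150:250,::-1],(400,480),interpolation=2)]))
E
```

```text
clock: 7.98
tcp_pos: [0.5871, -0.2703, 0.0867]
orientation: [0.928, -0.014, 0.371, 0.039]
wrist_force: [0.3, -0.4, 0.8]
finger_gap: 0.0454
t [-0.194 -0.028 -1.641] r [-0.021  9.283 -0.019] clock 7.98 tcp [ 0.5871 -0.2703  0.0867] q [-0.87  0.39 -0.87 -0.24  0.63 -0.77] F [ 0.3 -0.4  0.8] gap 0.0454
```

View pics/s6.png

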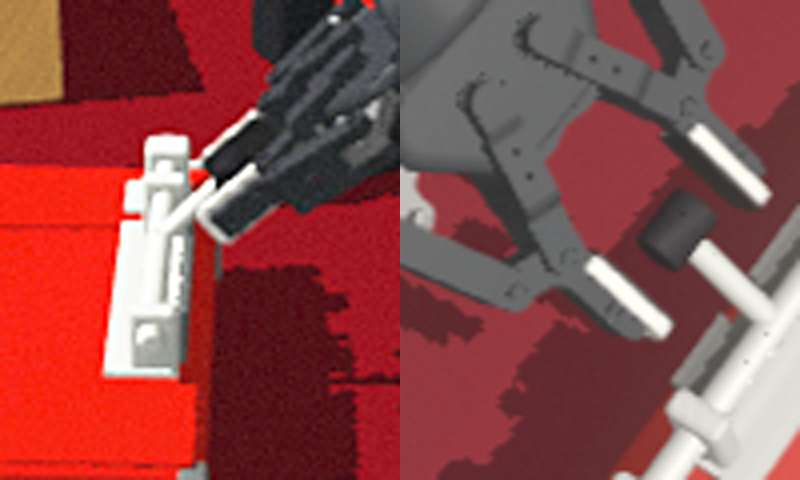

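View pics/w6.png

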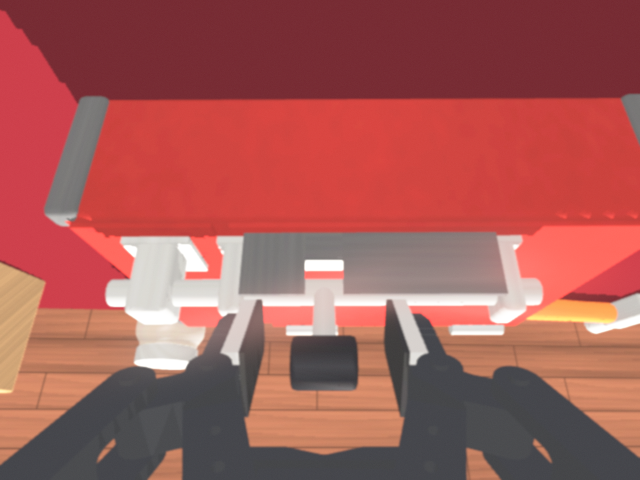

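```bash
python3 - <<'E'
from h import *
E=np.load("pics/w6E.npy")
o=robot.observe();q=o["orientation"];C=Ro.from_quat([q[1],q[2],q[3],q[0]])
A=np.array([.5873,-.2706]);f=np.array([U[1],-U[0]])
k,r=tri(ray("scene",219.5,377.4),ray("wrist",324.5,363,E))
print(k,r,"phi",np.arctan2(k[2]-.092,-(k[:2]-A)@f),np.hypot(k[2]-.092,-(k[:2]-A)@f),"along",(k[:2]-A)@U,"tool",C.inv().apply(k-o["tcp_pos"]))
E
```

```text
[ 0.55298722 -0.27309461  0.12853481] [np.float64(0.0006407868234026436), np.float64(0.000640786823402566)] phi 0.8154883308767933 0.05018101640678311 along 0.0003620767544090869 tool [-0.05346476  0.00078523  0.00510622]
```

```bash
python3 -m inch '[{"tx":0,"ty":0,"tz":0.12,"rx":0,"ry":0,"rz":0},{"tx":0,"ty":0,"tz":0.12,"rx":0,"ry":0,"rz":0}]'
python3 -m inch '[{"tx":0,"ty":0,"tz":0,"rx":0,"ry":0,"rz":0},{"tx":0,"ty":0,"tz":0,"rx":0,"ry":0,"rz":0},{"tx":0,"ty":0,"tz":0,"rx":0,"ry":0,"rz":0},{"tx":0,"ty":0,"tz":0,"rx":0,"ry":0,"rz":0},{"tx":0,"ty":0,"tz":0,"rx":0,"ry":0,"rz":0}]' 15
python3 - <<'E'
from h import *
go([.5365,-.2755,.0445],Rt(0,U)); rows(.81,.81+np.radians(20),5,phi0=0,a=1,k=.053);rows(.81,.81+np.radians(20),5,phi0=0,a=.5,k=.053)
E
```

```text
clock: 8.3
tcp_pos: [0.5924, -0.2709, 0.0926]
orientation: [0.928, -0.016, 0.37, 0.038]
wrist_force: [0.5, 0.0, 0.2]
finger_gap: 0.045
clock: 8.72
tcp_pos: [0.5915, -0.2702, 0.0919]
orientation: [0.928, -0.015, 0.37, 0.039]
wrist_force: [-4.1, 1.7, 5.4]
finger_gap: 0.0206
t [-0.187 -0.017 -1.81 ] r [ 1.00e-03  9.31e+00 -3.00e-03] clock 8.72 tcp [ 0.5915 -0.2702  0.0919] q [-0.86  0.38 -0.86 -0.23  0.63 -0.76] F [-4.1  1.7  5.4] gap 0.0206
tx 0.00 tz 0.18 ry -0.80
tx 0.01 tz 0.36 ry -1.60
tx 0.01 tz 0.53 ry -2.40
tx 0.01 tz 0.71 ry -3.20
tx 0.02 tz 0.88 ry -4.00
tx -0.03 tz 0.13 ry -0.40
tx -0.05 tz 0.26 ry -0.80
tx -0.07 tz 0.39 ry -1.20
tx -0.09 tz 0.52 ry -1.60
tx -0.10 tz 0.66 ry -2.00
```

```bash
python3 -m inch '[{"tx":-0.05,"ty":0,"tz":0.12,"rx":0,"ry":-0.5,"rz":0},{"tx":-0.06,"ty":0,"tz":0.24,"rx":0,"ry":-1,"rz":0},{"tx":-0.06,"ty":0,"tz":0.36,"rx":0,"ry":-1.6,"rz":0},{"tx":-0.06,"ty":0,"tz":0.5,"rx":0,"ry":-2.2,"rz":0},{"tx":-0.06,"ty":0,"tz":0.62,"rx":0,"ry":-2.8,"rz":0},{"tx":-0.06,"ty":0,"tz":0.75,"rx":0,"ry":-3.4,"rz":0},{"tx":-0.06,"ty":0,"tz":0.88,"rx":0,"ry":-4,"rz":0},{"tx":-0.06,"ty":0,"tz":0.88,"rx":0,"ry":-4,"rz":0}]'
python3 - <<'E'
from h import *
import cv2
go([.5365,-.2755,.0445],Rt(0,U))
p,d=robot.get_image("wrist");s,_=robot.get_image("side");c,_=robot.get_image("scene")
cv2.imwrite("pics/s7.png",np.hstack([cv2.resize(s[110:230,270:370,::-1],(400,480),interpolation=2),cv2.resize(c[320:440,150:250,::-1],(400,480),interpolation=2)]))
E
```

```text
clock: 9.38
tcp_pos: [0.6117, -0.268, 0.1162]
orientation: [0.978, -0.006, 0.204, 0.04]
wrist_force: [-15.3, 0.5, 10.1]
finger_gap: 0.0208
t [-1.016 -0.044 -2.397] r [-0.056 13.289 -0.021] clock 9.38 tcp [ 0.6117 -0.268   0.1162] q [-0.94  0.59 -1.06 -0.95  0.9  -0.58] F [-15.3   0.5  10.1] gap 0.0208
```

View pics/s7.png

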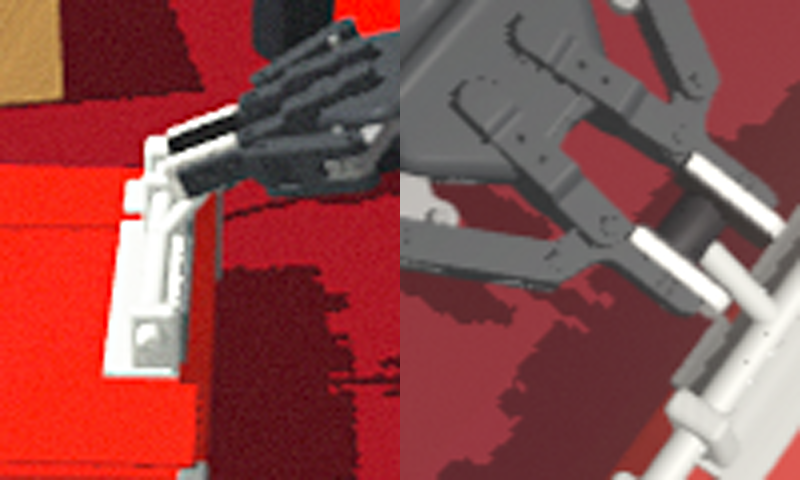

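```bash
cat >> h.py <<'E'
A3=np.array([.5873,-.2706,.092]);F3=np.array([.9965,.083,0]);U3=np.array([-.083,.9965,0])
def phi(n,u,v,al=0,E=None):
    o,d=ray(n,u,v,E);s=(al-(o-A3)@U3)/(d@U3);k=o+d*s
    a=-(k-A3)@F3;b=k[2]-.092;ob=robot.observe();q=ob["orientation"];C=Ro.from_quat([q[1],q[2],q[3],q[0]])
    print("knob",k,"phi",np.arctan2(b,a),"r",np.hypot(a,b),"tool",C.inv().apply(k-ob["tcp_pos"]).round(4))
E
python3 - <<'E'
from h import *
import cv2
phi("scene",222.5,376)
E=robot.camera_model("wrist")["extrinsics"];p,d=robot.get_image("wrist");cv2.imwrite("pics/w7.png",p[:,:,::-1]);np.save("pics/w7E.npy",E)
E
```

```text
knob [ 0.56195281 -0.27271121  0.14685642] phi 1.136656362918443 r 0.06046569684459856 tool [-0.0582 -0.0005  0.0078]
```

View pics/w7.png

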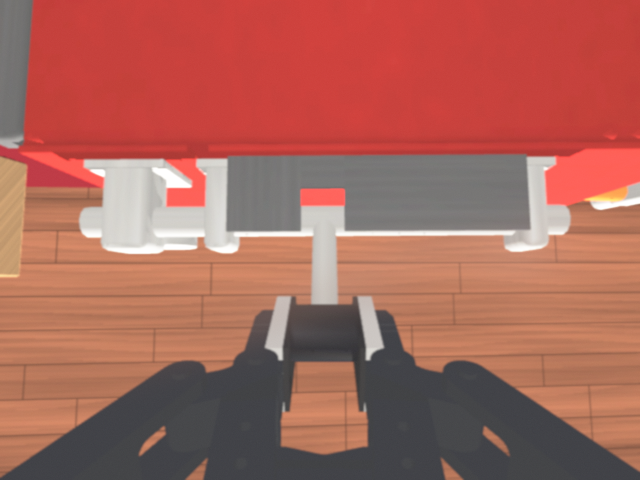

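```bash
python3 -m inch '[{"tx":-0.05,"ty":0.1,"tz":0,"rx":0,"ry":0,"rz":0},{"tx":-0.05,"ty":0.25,"tz":0,"rx":0,"ry":0,"rz":0},{"tx":-0.05,"ty":0.4,"tz":0,"rx":0,"ry":0,"rz":0},{"tx":-0.05,"ty":0.55,"tz":0,"rx":0,"ry":0,"rz":0},{"tx":-0.05,"ty":0.7,"tz":0,"rx":0,"ry":0,"rz":0}]'
python3 - <<'E'
from h import *
import cv2
go([.5365,-.2755,.0445],Rt(0,U))
E=robot.camera_model("wrist")["extrinsics"];p,d=robot.get_image("wrist");cv2.imwrite("pics/w8.png",p[:,:,::-1]);np.save("pics/w8E.npy",E)
E
```

```text
clock: 10.0
tcp_pos: [0.6086, -0.2412, 0.1159]
orientation: [0.978, -0.006, 0.207, 0.039]
wrist_force: [5.6, -1.7, -16.2]
finger_gap: 0.0208
t [-0.982 -0.721 -2.384] r [-7.2000e-02  1.3223e+01 -1.0000e-03] clock 10.0 tcp [ 0.6086 -0.2412  0.1159] q [-0.91  0.59 -1.11 -1.02  0.87 -0.55] F [  5.6  -1.7 -16.2] gap 0.0208
```

View pics/w8.png

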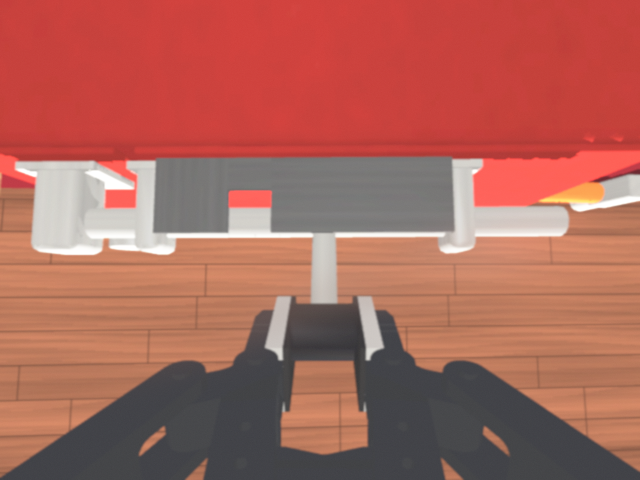

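```bash
python3 -m inch '[{"tx":0,"ty":0.12,"tz":0,"rx":0,"ry":0,"rz":0},{"tx":0,"ty":0.27,"tz":0,"rx":0,"ry":0,"rz":0},{"tx":0,"ty":0.42,"tz":0,"rx":0,"ry":0,"rz":0},{"tx":0,"ty":0.57,"tz":0,"rx":0,"ry":0,"rz":0},{"tx":0,"ty":0.7,"tz":0,"rx":0,"ry":0,"rz":0},{"tx":0,"ty":0.77,"tz":0,"rx":0,"ry":0,"rz":0},{"tx":0,"ty":0.77,"tz":0,"rx":0,"ry":0,"rz":0}]'
python3 - <<'E'
from h import *
import cv2
go([.5365,-.2755,.0445],Rt(0,U))
E=robot.camera_model("wrist")["extrinsics"];p,d=robot.get_image("wrist");cv2.imwrite("pics/w9.png",p[:,:,::-1]);np.save("pics/w9E.npy",E)
E
```

```text
clock: 10.63
tcp_pos: [0.6059, -0.2093, 0.1159]
orientation: [0.978, -0.006, 0.207, 0.04]
wrist_force: [4.2, 0.8, -13.9]
finger_gap: 0.0204
t [-0.982 -1.519 -2.379] r [-0.06  13.224 -0.027] clock 10.63 tcp [ 0.6059 -0.2093  0.1159] q [-0.86  0.6  -1.17 -1.13  0.83 -0.51] F [  4.2   0.8 -13.9] gap 0.0204
```

View pics/w9.png

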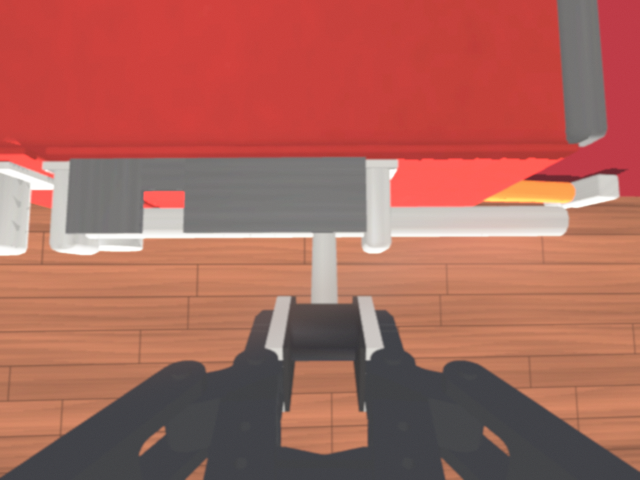

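```bash
python3 -m inch '[{"tx":0,"ty":0,"tz":0,"rx":0,"ry":0,"rz":0},{"tx":0,"ty":0,"tz":0,"rx":0,"ry":0,"rz":0},{"tx":0,"ty":0,"tz":0,"rx":0,"ry":0,"rz":0},{"tx":-0.3,"ty":0,"tz":0,"rx":0,"ry":0,"rz":0},{"tx":-0.6,"ty":0,"tz":0,"rx":0,"ry":0,"rz":0},{"tx":-0.9,"ty":0,"tz":0,"rx":0,"ry":0,"rz":0},{"tx":-1.2,"ty":0,"tz":0,"rx":0,"ry":0,"rz":0},{"tx":-1.5,"ty":0,"tz":0,"rx":0,"ry":0,"rz":0}]' 45
python3 - <<'E'
from h import *
import cv2
go([.5365,-.2755,.0445],Rt(0,U))
s,_=robot.get_image("side");c,_=robot.get_image("scene")
cv2.imwrite("pics/s10.png",np.hstack([cv2.resize(s[90:240,220:370,::-1],(400,400),interpolation=2),cv2.resize(c[300:450,150:300,::-1],(400,400),interpolation=2)]))
E
```

```text
clock: 11.35
tcp_pos: [0.5513, -0.2148, 0.1444]
orientation: [0.978, -0.009, 0.203, 0.04]
wrist_force: [-0.1, -0.7, -0.0]
finger_gap: 0.0452
t [ 0.54  -1.478 -2.49 ] r [4.0000e-03 1.3311e+01 1.3000e-02] clock 11.35 tcp [ 0.5513 -0.2148  0.1444] q [-1.    0.46 -1.24 -0.96  0.94 -0.64] F [-0.1 -0.7 -0. ] gap 0.0452
```

View pics/s10.png

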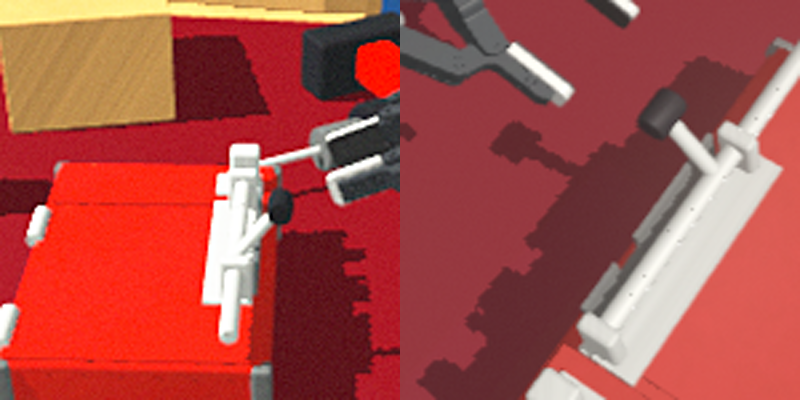

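```bash
python3 -m inch '[{"tx":-0.1,"ty":0,"tz":0.4,"rx":0,"ry":0,"rz":0},{"tx":-0.1,"ty":0,"tz":0.8,"rx":0,"ry":0,"rz":0},{"tx":-0.1,"ty":0,"tz":1,"rx":0,"ry":0,"rz":0},{"tx":-0.1,"ty":0,"tz":1,"rx":0,"ry":0,"rz":0},{"tx":-0.1,"ty":0,"tz":1,"rx":0,"ry":0,"rz":0},{"tx":-0.1,"ty":0,"tz":1,"rx":0,"ry":0,"rz":0}]'
python3 - <<'E'
from h import *
import cv2
s,_=robot.get_image("side");c,_=robot.get_image("scene")
cv2.imwrite("pics/c11.png",c[:,:,::-1]);cv2.imwrite("pics/s11.png",s[:,:,::-1])
go([.5365,-.2755,.0445],Rt(0,U));print(robot.observe()["joint_vel"].round(3))
k,r=tri(ray("scene",150+263/2.667,300+113/2.667),ray("side",220+281/2.667,90+207/2.667));print(k,r,"along",(k-A3)@U3)
E
```

```text
clock: 11.95
tcp_pos: [0.5644, -0.2135, 0.1814]
orientation: [0.978, -0.008, 0.204, 0.041]
wrist_force: [-1.0, 0.0, 0.5]
finger_gap: 0.0448
t [ 0.611 -1.493 -3.45 ] r [-1.3000e-02  1.3291e+01 -1.0000e-02] clock 12.05 tcp [ 0.5642 -0.2135  0.1809] q [-0.96  0.33 -1.2  -0.82  0.92 -0.6 ] F [-0.4  0.2 -0.9] gap 0.045
[-0.001  0.003  0.001  0.004 -0.     0.003]
[ 0.55100713 -0.21225471  0.13043952] [np.float64(0.00034210735930649344), np.float64(0.0003421073593064657)] along 0.06115338637139504
```

View pics/c11.png

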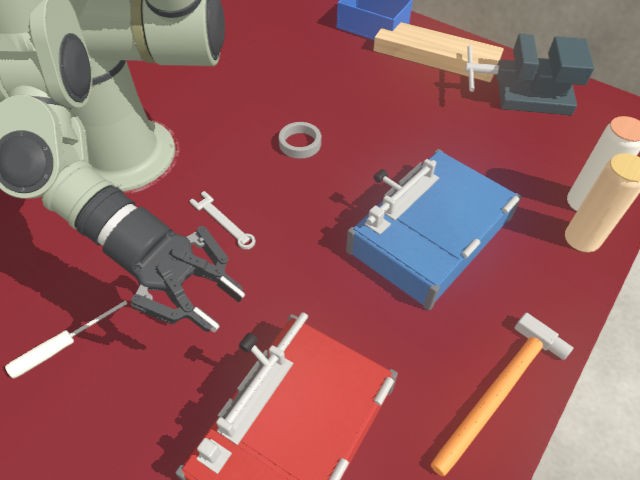

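View pics/s11.png

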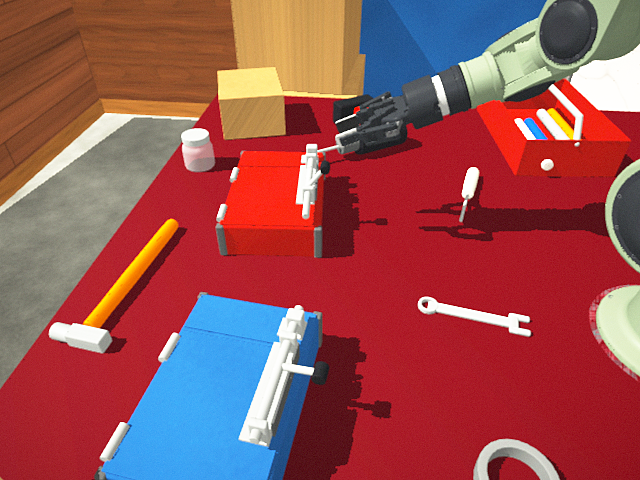

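```bash
python3 -c "
from workcell import robot
print(robot.close_job())"
```

```text
the job is handed in; nothing more can be done
None
```

I unbolted the red case and handed the job in at about 12 s of the 32 s allowed. The blue case was never touched.

**What I did:** I gripped the red knob by its ends and lifted the handle out of its notch while the bolt was still shot. I then slid the bolt back along its axis, let go and backed the arm clear.

**Last checks before handing in:**
- **Red bolt:** the cameras put the knob about 61 mm along from its start, so the bolt is at or near its 60 mm stop. The last pictures show its end clear of the keeper, with the handle left raised.
- **Blue bolt:** it looks unchanged in both views, still shot with its handle down.
- **Robot:** the gripper is clear of the case, the wrist force is about 1 N and the arm is at rest.

**What disagreed or failed on the way:**
- **Finger length:** the fingertips sat about 30 mm short of the reported TCP. The first closing missed the knob, ending just above it at a 15 mm gap, so I went down about 32 mm and gripped it.
- **Lifting:** the knob slipped out of the pads at about 0.75 to 0.8 rad, and I had to grip it again.
- **Handle angle when sliding:** one camera gave about 1.1 rad, but with an inconsistent radius (60 mm instead of 50), so that angle is rough. The wrist picture did show the notch empty.

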